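Slide the forks out over the high chair tray's edge

TASK

Set the two bamboo forks ready for the child: with the fingertips, slide each one flat along the high chair tray towards the open edge on the seat side, until the tip of its handle sticks out 40 mm past that edge, give or take 10 mm, the fork lying flat and pointing roughly straight out. Only slide the forks, do not pick them up or let them fall, and leave the plate, cup, teether and tap light where they are.

Things in the scene. Friction and masses are not known exactly. Their poses are not given: they have to be found in the camera images.
- tray: dark oak high chair tray, fixed, 300 mm deep (its x) by 500 mm wide (its y), 22 mm thick; origin at the centre of its underside, which is level with the bench top, so its flat upper face is at z = 0.022. Its +x axis points away from the bench to the chair's seat and backrest. The edge on that side (x = +0.150 in the tray frame) is open, straight and without a lip; the other three edges have a lip 12 mm wide and 10 mm high
- tray_edge (a point): middle of the tray's open edge (seat side), on the level of its upper face; axes as the tray's, x pointing out over the edge
- fork_a_mid (a point): middle of one bamboo fork of the pair (both alike): flat, 140 mm long, 6 mm thick, lying flat on the tray; handle 16 mm wide with a round end, head 26 mm wide with three square-ended tines. This point: half-way along, upper face; x points to the handle's end, z up. About 20 g; a fingertip pressed on it takes it along, or push it at the tines
- fork_a_end (a point): the round tip of the handle of the fork with fork_a_mid, 70 mm from that point, on the upper face; the handle points at the open edge within about 20 degrees, and starts wholly on the tray
- fork_b_mid (a point): middle of the other bamboo fork of the pair (both alike): flat, 140 mm long, 6 mm thick, lying flat on the tray; handle 16 mm wide with a round end, head 26 mm wide with three square-ended tines. This point: half-way along, upper face; x points to the handle's end, z up. About 20 g; a fingertip pressed on it takes it along, or push it at the tines
- fork_b_end (a point): the round tip of the handle of the fork with fork_b_mid, 70 mm from that point, on the upper face; the handle points at the open edge within about 20 degrees, and starts wholly on the tray
- plate: yellow plastic child's plate, 150 mm across, 18 mm high, loose on the tray; origin at the centre of its underside; a bystander
- cup: stainless steel cup, 68 mm across, 75 mm high, loose on the bench beside the tray; origin at the centre of its underside; a bystander
- teether: pale silicone teething ring with four beads, 78 mm across, 18 mm high, loose on the bench beside the tray; origin at its centre on the bench; a bystander
- light: round white battery tap light, 90 mm across, 37 mm high, a small toggle switch on its side, loose on the bench; origin at the centre of its underside; a bystander
There are look-alikes about, which are no part of the job. Leave any pink look-alike of the part that bears fork_b_mid alone.

How it is judged:
At the end, for the whole second after the job is handed in: Each fork's handle tip is 30 to 50 mm beyond the tray's open edge, within the edge's width, the fork flat on the tray (within 0.08 rad) and within 0.5 rad of square to the edge; plate, cup, teether and light are within 15 mm of where they began (x of fork_a_end in the frame of tray between 0.18 and 0.2 m and angle between the x axis of each of fork_a_mid, fork_b_mid and the x axis of tray, either way round below 0.5 rad and angle between each of fork_a_mid, fork_b_mid's own z axis and vertical below 0.08 rad and z of fork_a_mid in the frame of tray between 0.024 and 0.032 m and horizontal distance between each of fork_a_end, fork_b_end and tray_edge below 0.26 m and x of fork_b_end in the frame of tray between 0.18 and 0.2 m and z of fork_b_mid in the frame of tray between 0.024 and 0.032 m and distance of each of plate, cup, teether, light from where it was at the start of the episode below 0.015 m); the robot touches nothing.
It fails at once if a fork is lifted or carried (its middle rises more than 12 mm off the tray) (z of any of fork_a_mid, fork_b_mid in the frame of tray above 0.04 m).
It fails at once if a fork falls off or tips over the edge ((z of fork_a_mid in the frame of tray below 0.016 m or angle between fork_a_mid's own z axis and vertical above 0.5 rad) or (z of fork_b_mid in the frame of tray below 0.016 m or angle between fork_b_mid's own z axis and vertical above 0.5 rad)).
It fails at once if a bystander (plate, cup, teether, tap light) is moved more than 15 mm (distance of any of plate, cup, teether, light from where it was at the start of the episode above 0.015 m).
It also fails if it takes over 48 s, if anything falls off the work surface, if the arm or the gripper's body presses on something with over 40 N, if the wrist force passes 120 N, or if a joint passes its speed limit or range.

ROBOT

A 6-joint arm with a two-finger parallel gripper is mounted at the origin on the work surface. World frame = base frame: x ahead of the robot, y to its left, z up, the work surface at z = 0. Lengths are in m, angles in rad, forces in N, time in s.
With the tool pointing down it reaches from about 0.3 to 0.875 m from the base axis. Payload 6.4 kg.
Tool frame: the origin (TCP) lies between the finger pads; the fingertips stand 19 mm ahead of it and the grasp point (between the pads) is the TCP (ctrl.tips_ahead is the z of the fingertips in the tool frame, in m); z points along the fingers, y is the line along which they close (so a half turn about z gives the same grasp; the last joint's range is limited). The gripper opens to 85 mm and grips with 20 to 120 N. Pads are 22 mm wide; open, the fingers measure 114 mm over their backs; the gripper's body (76 mm by 85 mm) begins 54 mm behind the grasp point. The pads swing forward as they close: fully open they stand 13 mm farther back than shut.
Start: joints at [1.142, 0.181, 1.607, -0, 1.354, -0.206], TCP at [0.127, 0.561, 0.25] pointing down, gripper open.
Joint ranges: [-2.99, 2.99], [-0.89, 2.07], [0.3, 2.58], [-1.14, 4.28], [0, 2.63], [-3.12, 3.12]. Speed limits (rad/s): [2.57, 2.57, 3.01, 3.14, 3.14, 3.14].

INTERFACE

Orientations are given as a unit quaternion [w, x, y, z].
In Python, from bench import readout, vision, ctrl gives the robot as it stands.
- The arm moves only by the tool play_rows, never from a script. Its arguments are lists of equal length, an entry for each row: "xyz": the shift along the tool's x, y, z in mm, a list of three; "rot": the turn, a rotation vector about the tool's x, y, z in rad, a list of three; "grip": the opening, from 0 (shut) to 1 (fully open). In form: {"xyz": [[x, y, z], ...], "rot": [[rx, ry, rz], ...], "grip": [grip, ...]}. A call has exactly 10 rows; each row is the pose to reach, as a shift and turn from the pose commanded when the call began, along the tool's axes at that moment; what a row does not reach only later rows make up. A row lasts 1/8 s, in which the tool goes at most 62.5 mm and 10.7 degrees, less where a joint would pass 70% of its speed; a pose out of reach is approached as far as the arm can. A call with a gripper value outside its range is refused whole. The fingers move at their own pace and stop on an object; the grip force is fixed at half the most. Time passes only in rows, so rows that repeat a pose let the fingers close, or fill a call up. It gives the time, the measured TCP pose, the force, the opening and the grip force at its end, in the units of the state.
- readout.get_obs(): the state, without advancing time (a new reading comes with each control period).
- vision.camera(name): name is "scene" or "top" or "wrist"; returns a dict with "color" (400x640x3 uint8, red, green, blue), "depth" (400x640 float32, m along the optical axis (not along the pixel's ray), 0 where there is no reading), "camera_matrix" (3x3 intrinsics, pixels), "extrinsics" (4x4, takes a point from camera to world coordinates); the wrist camera has in their place "hand_eye" (4x4, takes a point from camera to tool coordinates, whose origin is the TCP and whose axes are the flange's). Camera axes: x right, y down, z forward; pixel columns grow to the right and rows downward; lengths in m; the calibration is good to about 2 mm. The wrist camera is an equidistant fisheye: a pixel r from the principal point sees the ray r / f radians off the axis. A picture is of the moment at which its call begins: read the wrist's pose just before it.
- ctrl.hand_in(): hands the job in; it is judged then, once.
The state is a dict: "time_s": time; "q": joint angles; "dq": joint speeds; "joint_efforts": joint torques, N m; "eef_pos": TCP position; "eef_rot": TCP orientation; "wrist_force": force on the tool from outside, world axes, zero at the start; "torque": the same for the moment, N m; "opening": opening from 0.0 (shut) to 1.0 (fully open); "grasp_force": force on a finger pad.
Only numpy, scipy, OpenCV 4.12 (cv2) and the standard library are available. Lean on these libraries where they do the work, as an engineer would, in place of code of your own. Each camera call takes 0.05 s, during which the arm holds its last target. There are 200 camera calls.

## Working session

There is one attempt and no reset: what is moved stays moved. The work goes in short steps, Python scripts to look and compute and a tool call to move; the robot and the scene stay as the last step left them, time stands still between calls to the robot, and variables do not carry over. Pictures are saved under pics/ and viewed, at most 10 in all, crops included, and the job is handed in when it is done.

Besides the shell and the picture viewer there is one more tool, called after ">>>" by a JSON object that holds its "op" and its "data". play_rows: Moves the arm, as the interface text tells. Its arguments: {"type":"object","properties":{"xyz":{"type":"array","items":{"type":"array","items":{"type":"number"}}},"rot":{"type":"array","items":{"type":"array","items":{"type":"number"}}},"grip":{"type":"array","items":{"type":"number"}}},"required":["xyz","rot","grip"]}

```bash
mkdir -p pics; python3 - <<'E'
from bench import readout, vision, ctrl
import cv2,numpy as np
o=readout.get_obs();print(o['time_s'],o['eef_pos'],o['eef_rot'],o['opening'],ctrl.tips_ahead)
for n in('top','scene'):
    c=vision.camera(n);np.savez(f'pics/{n}0.npz',**c);cv2.imwrite(f'pics/{n}0.png',c['color'][...,::-1]);print(n,c['camera_matrix'],c['extrinsics'])
E
```

```text
0.0 [0.12680979 0.56030516 0.24937552] [-2.71599994e-04  1.11169043e-01  9.93801122e-01 -8.37240282e-04] 0.9979197783004652 0.019
top [[450.78696647   0.         321.10946941]
 [  0.         450.78696647 204.55507745]
 [  0.           0.           1.        ]] [[-0.00690826 -0.99651633  0.08311125  0.33241605]
 [-0.99991574  0.00779741  0.01037852 -0.11602484]
 [-0.01099041 -0.08303255 -0.99648623  1.47848103]
 [ 0.          0.          0.          1.        ]]
scene [[439.64352003   0.         318.84229314]
 [  0.         439.64352003 206.32062221]
 [  0.           0.           1.        ]] [[-0.28698622  0.54241339 -0.7895737   1.62383618]
 [ 0.95793321  0.16104151 -0.23754915  0.26088538]
 [-0.0016957  -0.8245322  -0.56581249  0.89258695]
 [ 0.          0.          0.          1.        ]]
```

View pics/top0.png

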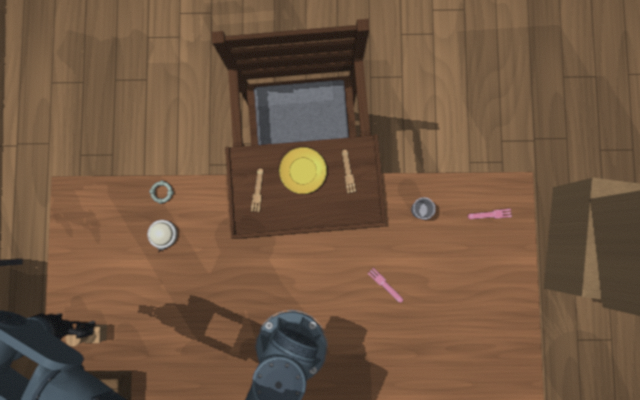

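View pics/scene0.png

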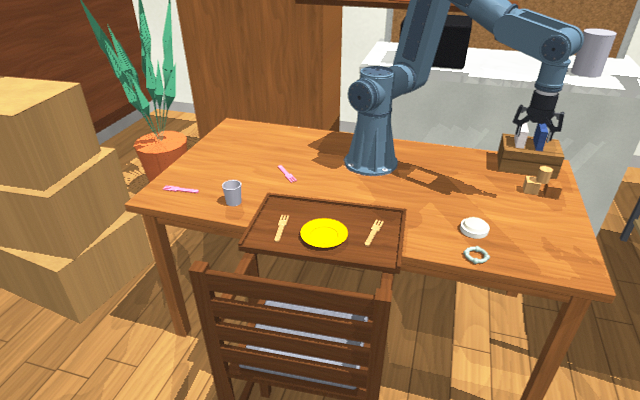

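The top view shows the tray with its open edge at the top, from about (228,148) to (377,137). The left fork runs from its handle at (260,170) to its tines at (256,211), the right one from (345,151) to (351,191), and the plate is at (303,171). The scene view agrees: forks at (282,228) and (374,232), and the pink look-alikes lie off the tray.

```bash
cat > h.py <<'E'
import numpy as np,cv2
def load(n): return dict(np.load(f'pics/{n}.npz'))
def plane(c,uv,z):
    K,T=c['camera_matrix'],c['extrinsics'];uv=np.atleast_2d(uv).astype(float)
    d=np.c_[uv,np.ones(len(uv))]@np.linalg.inv(K).T@T[:3,:3].T
    return T[:3,3]+d*((z-T[2,3])/d[:,2])[:,None]
def forks(c,z=.028):
    """tan, unsaturated-vs-plate blobs of fork size -> (tip handle, tine end, centre) on the plane z, all by pixel mask"""
    hsv=cv2.cvtColor(c['color'],cv2.COLOR_RGB2HSV)
    h,s,v=cv2.split(hsv); m=((h>8)&(h<25)&(s>50)&(s<185)&(v>110)).astype(np.uint8)
    n,l,st,ce=cv2.connectedComponentsWithStats(m,connectivity=8);out=[]
    for i in range(1,n):
        if 60<st[i,4]<1200:
            p=plane(c,np.argwhere(l==i)[:,::-1],z)[:,:2]
            if not(.45<p[:,0].mean()<.9 and abs(p[:,1].mean()+.07)<.25):continue
            mu=p.mean(0);w,V=np.linalg.eigh(np.cov(p.T));a=V[:,1]*np.sign(V[0,1]);t=(p-mu)@a
            out.append((st[i,4],ce[i].round(),mu+a*t.max(),mu+a*t.min(),t.max()-t.min(),np.arctan2(a[1],a[0])))
    return out
E
python3 - <<'E'
from h import *
np.set_printoptions(precision=4,suppress=True)
for n in('top0','scene0'):
    c=load(n)
    for f in forks(c):print(n,*f)
c=load('top0')
# depth check
K,T=c['camera_matrix'],c['extrinsics']
def P(u,v):
    d=c['depth'][v,u];return (T@np.r_[np.linalg.inv(K)@[u,v,1]*d,1])[:3]
for uv in[(259,180),(347,165),(348,185),(280,220),(303,170),(240,148),(365,140)]:print(uv,P(*uv))
# open edge by depth jump down columns
z=np.array([[P(u,v)[2] for v in range(125,160)] for u in range(235,375,10)])
for i,u in enumerate(range(235,375,10)):
    k=np.where(z[i]>-.05)[0]; vv=125+k[0]; print(u,vv,plane(c,[u,vv-.5],.022)[0])
img=cv2.resize(c['color'][120:250,210:400,::-1],None,fx=4,fy=4,interpolation=cv2.INTER_CUBIC);cv2.imwrite('pics/crop0.png',img)
E
```

```text
top0 63 [293.  78.] [ 0.8781 -0.0475] [0.872 0.029] 0.07668394278182153 -1.490922204782645
top0 77 [261.  80.] [0.8701 0.0586] [0.8646 0.1351] 0.07667307580592267 -1.499236813623819
top0 265 [246. 124.] [0.8018 0.1511] [0.651  0.1404] 0.15113700533986557 0.07078896457968116
top0 812 [295. 172.] [0.6358 0.0011] [ 0.4856 -0.0356] 0.15459187822765347 0.2399272431612717
top0 325 [348. 173.] [ 0.6345 -0.176 ] [ 0.493  -0.1988] 0.14328975824858214 0.15978923575295245
top0 315 [257. 192.] [0.5748 0.0974] [0.4351 0.1142] 0.1406985301559536 -0.11969486028344072
scene0 86 [223. 295.] [ 0.8953 -0.2564] [ 0.8931 -0.2043] 0.05213079884698256 -1.5275047876226593
(259, 180) [0.5354 0.1007 0.0251]
(347, 165) [ 0.5822 -0.1861  0.0256]
(348, 185) [ 0.5166 -0.1886  0.0253]
(280, 220) [0.4046 0.0322 0.0249]
(303, 170) [ 0.566  -0.043   0.0314]
(240, 148) [0.6416 0.1635 0.0252]
(365, 140) [ 0.6661 -0.2466  0.0177]
235 125 [0.7211 0.1813 0.022 ]
245 146 [0.6505 0.1478 0.022 ]
255 145 [0.6535 0.1149 0.022 ]
265 144 [0.6565 0.082  0.022 ]
275 144 [0.6562 0.0491 0.022 ]
285 143 [0.6592 0.0163 0.022 ]
295 142 [ 0.6623 -0.0166  0.022 ]
305 141 [ 0.6653 -0.0494  0.022 ]
315 140 [ 0.6683 -0.0823  0.022 ]
325 139 [ 0.6713 -0.1151  0.022 ]
335 138 [ 0.6744 -0.148   0.022 ]
345 138 [ 0.6741 -0.1808  0.022 ]
355 137 [ 0.6771 -0.2136  0.022 ]
365 125 [ 0.7168 -0.247   0.022 ]
```

View pics/crop0.png

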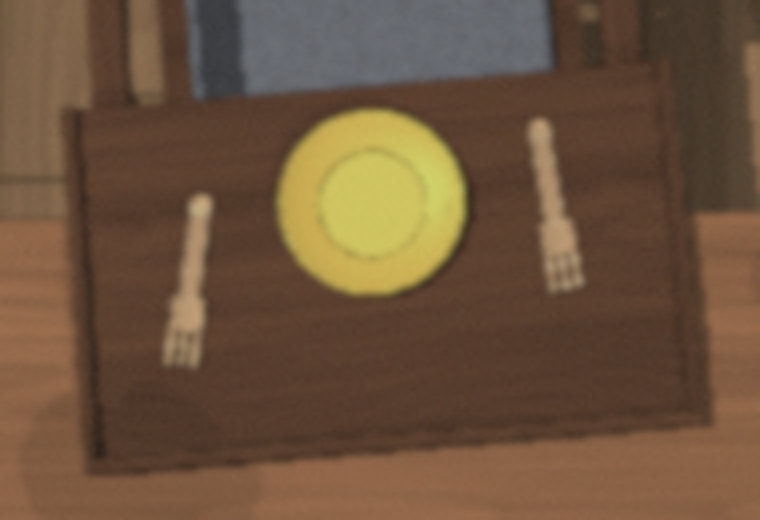

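The forks are measured: each comes out about 140 mm long and stands at about 0.025 m. The left tip is about 79 mm inside the edge and the right tip about 41 mm. I'll go above the left fork with the gripper shut and take a close look.

>>> {"op": "play_rows", "data": {"xyz": [[-40,-43,20],[-85,-90,40],[-130,-137,60],[-175,-185,60],[-220,-232,60],[-260,-276,60],[-300,-318,60],[-340,-360,60],[-345,-366,60],[-345,-366,60]], "rot": [[0,0,0],[0,0,-0.03],[0,0,-0.06],[0,0,-0.1],[0,0,-0.1],[0,0,-0.1],[0,0,-0.1],[0,0,-0.1],[0,0,-0.1],[0,0,-0.1]], "grip": [0,0,0,0,0,0,0,0,0,0]}}

```text
time_s: 1.35
eef_pos: [0.3825, 0.1273, 0.19]
eef_rot: [-0.001, 0.062, 0.998, 0.0]
wrist_force: [-0.1, 0.3, 1.1]
opening: 0.005
grasp_force: 0.0
```

```bash
python3 - <<'E'
from bench import readout, vision, ctrl
import cv2,numpy as np
np.set_printoptions(precision=4,suppress=True)
o=readout.get_obs();c=vision.camera('wrist')
np.savez('pics/w1.npz',p=o['eef_pos'],r=o['eef_rot'],**c);cv2.imwrite('pics/w1.png',c['color'][...,::-1])
print(o['time_s'],o['eef_pos'],o['eef_rot'],o['opening'],o['wrist_force'],c['camera_matrix'],c['hand_eye'])
E
```

```text
1.35 [0.3825 0.1273 0.19  ] [-0.0005  0.0625  0.998   0.0002] 0.004653410936317576 [-0.1041  0.2533  1.0654] [[309.7069   0.     318.9143]
 [  0.     309.7069 198.9529]
 [  0.       0.       1.    ]] [[-0.0011 -0.9635 -0.2677  0.0675]
 [ 1.     -0.0009 -0.0006  0.0002]
 [ 0.0004 -0.2677  0.9635 -0.1236]
 [ 0.      0.      0.      1.    ]]
```

View pics/w1.png

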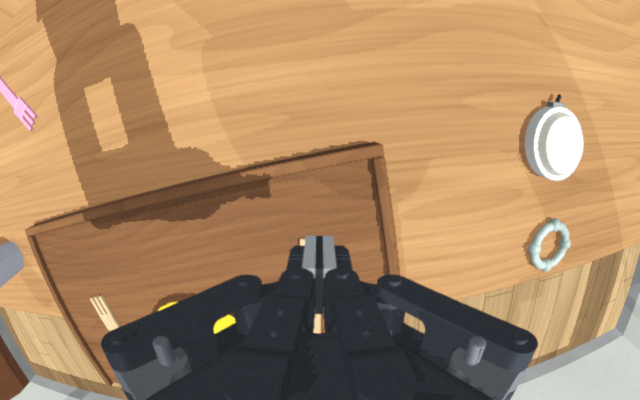

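The wrist view shows the shut fingers at (320,240), hiding the left fork; the tine tips just show at (303,243). The tray corner is at (380,148), and the light and teether are clear to the right. I'll come down behind the tines.

>>> {"op": "play_rows", "data": {"xyz": [[-12,-3,40],[-24,-6.5,80],[-24,-6.5,110],[-24,-6.5,130],[-24,-6.5,138],[-24,-6.5,142],[-24,-6.5,145],[-24,-6.5,145],[-24,-6.5,145],[-24,-6.5,145]], "rot": [[0,0,0],[0,0,0],[0,0,0],[0,0,0],[0,0,0],[0,0,0],[0,0,0],[0,0,0],[0,0,0],[0,0,0]], "grip": [0,0,0,0,0,0,0,0,0,0]}}

```text
time_s: 2.65
eef_pos: [0.406, 0.1181, 0.0456]
eef_rot: [0.0, 0.062, 0.998, 0.0]
wrist_force: [-0.2, 0.5, 0.5]
opening: -0.005
grasp_force: 0.0
```

```bash
python3 - <<'E'
from bench import readout, vision
from h import *
np.set_printoptions(precision=4,suppress=True)
o=readout.get_obs();print(o['time_s'],o['eef_pos'],o['eef_rot'],o['wrist_force'])
c=vision.camera('top');w=vision.camera('wrist');s=vision.camera('scene')
for f in forks(c):print(*f)
a=cv2.resize(c['color'][130:230,220:380],(800,500)[:2] and (400,250),interpolation=cv2.INTER_CUBIC)
b=cv2.resize(s['color'][180:280,300:460],(400,250),interpolation=cv2.INTER_CUBIC)
d=cv2.resize(w['color'][150:350,160:480],(400,250))
cv2.imwrite('pics/m2.png',np.vstack([np.hstack([a,b]),np.hstack([d,d*0])])[...,::-1])
E
```

```text
2.65 [0.406  0.1181 0.0456] [0.0004 0.0615 0.9981 0.    ] [-0.2068  0.5305  0.5071]
72 [368.  87.] [ 0.9056 -0.2568] [ 0.7703 -0.2579] 0.13530743048125818 0.007695608876900301
80 [321.  75.] [ 0.886  -0.1535] [ 0.8792 -0.057 ] 0.09667675254324389 -1.500418084379576
78 [292.  78.] [ 0.8781 -0.0474] [0.8719 0.0422] 0.08985125849590825 -1.5025059991467085
82 [261.  80.] [0.8702 0.0586] [0.8646 0.1351] 0.07667752100213396 -1.498081658197119
292 [246. 123.] [0.802  0.1517] [0.6508 0.1398] 0.1517173192607158 0.0787967367686528
813 [295. 172.] [0.6364 0.0006] [ 0.4856 -0.0336] 0.15465278640098967 0.22285333751336944
342 [348. 173.] [ 0.635  -0.1763] [ 0.493  -0.1987] 0.14382110433332645 0.15640681450906782
204 [258. 184.] [0.5747 0.0989] [0.467  0.1069] 0.10799134241671919 -0.07377783735045895
```

View pics/m2.png

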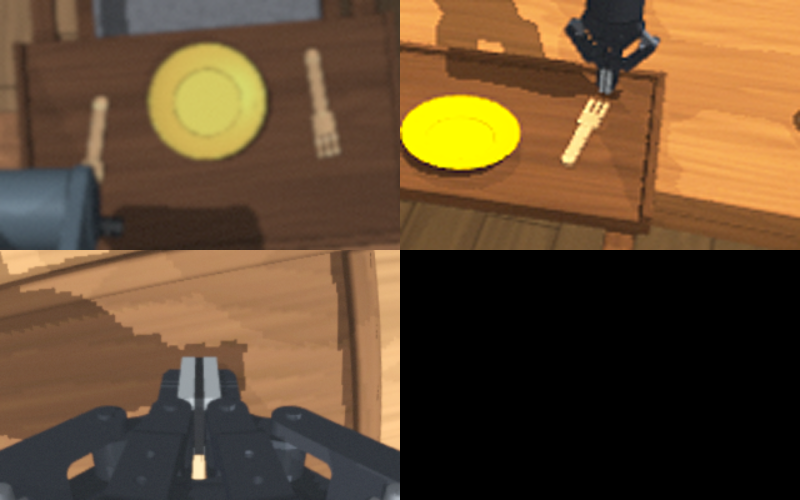

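The fingers are lined up just behind the tines: in the scene crop they show at (605,90) with the tines at (597,103). I'll lower 2 mm and push most of the way.

>>> {"op": "play_rows", "data": {"xyz": [[0,0,2],[-8,0,2],[-18,0,2],[-30,0,2],[-43,0,2],[-56,0,2],[-69,0,2],[-82,0,2],[-92,0,2],[-100,0,2]], "rot": [[0,0,0],[0,0,0],[0,0,0],[0,0,0],[0,0,0],[0,0,0],[0,0,0],[0,0,0],[0,0,0],[0,0,0]], "grip": [0,0,0,0,0,0,0,0,0,0]}}

```text
time_s: 4.05
eef_pos: [0.5055, 0.1059, 0.0432]
eef_rot: [-0.0, 0.061, 0.998, 0.0]
wrist_force: [-0.6, -0.8, 0.2]
opening: 0.002
grasp_force: 0.2
```

```bash
cat > look.py <<'E'
import sys
from bench import readout, vision
from h import *
np.set_printoptions(precision=4,suppress=True)
o=readout.get_obs();print(o['time_s'],o['eef_pos'],o['eef_rot'],o['wrist_force'])
c=vision.camera('top');s=vision.camera('scene')
for f in forks(c):
    if f[2][0]<.76: print(*f,'tip past edge mm',1000*(f[2]@[np.cos(.0745),np.sin(.0745)]-.6615*np.cos(.0745)))
a=cv2.resize(c['color'][120:220,220:380],(400,250),interpolation=cv2.INTER_CUBIC)
b=cv2.resize(s['color'][180:280,250:410],(400,250),interpolation=cv2.INTER_CUBIC)
cv2.imwrite(f'pics/{sys.argv[1]}.png',np.hstack([a,b])[...,::-1])
E
python3 look.py m3
```

```text
4.05 [0.5055 0.1059 0.0432] [-0.0001  0.0614  0.9981  0.    ] [-0.6494 -0.802   0.2104]
92 [262. 150.] [0.6572 0.0866] [0.6076 0.0931] 0.050009010493349826 -0.13088528204423616 tip past edge mm 2.121811425833009
784 [295. 171.] [0.6343 0.0035] [ 0.4897 -0.0392] 0.15077152822792983 0.28718968886698704 tip past edge mm -26.851360291752723
353 [348. 173.] [ 0.635  -0.1762] [ 0.4919 -0.1988] 0.1449060383145019 0.156900671654607 tip past edge mm -39.51833449514619
```

View pics/m3.png

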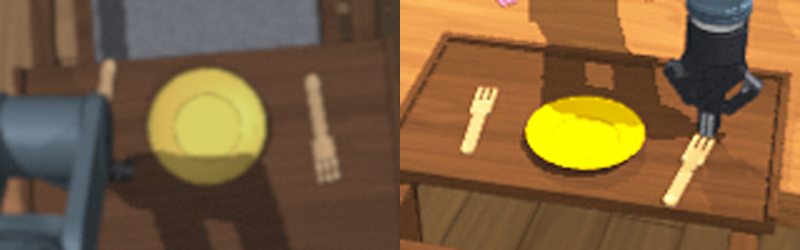

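The fork moved straight and its tip is now about 2 mm past the edge. I'll push on 37 mm, then back off and lift.

>>> {"op": "play_rows", "data": {"xyz": [[-6,0,0],[-13,0,0],[-20,0,0],[-27,0,0],[-33,0,0],[-37,0,0],[-37,0,0],[-27,0,0],[-20,0,-20],[-20,0,-70]], "rot": [[0,0,0],[0,0,0],[0,0,0],[0,0,0],[0,0,0],[0,0,0],[0,0,0],[0,0,0],[0,0,0],[0,0,0]], "grip": [0,0,0,0,0,0,0,0,0,0]}}

```text
time_s: 5.4
eef_pos: [0.5209, 0.1038, 0.1112]
eef_rot: [-0.004, 0.061, 0.998, -0.0]
wrist_force: [0.6, 0.2, 0.1]
opening: 0.003
grasp_force: 0.0
```

```bash
python3 look.py m4
```

```text
5.4 [0.5209 0.1038 0.1112] [-0.0038  0.0612  0.9981 -0.0001] [0.5808 0.2327 0.1021]
194 [263. 150.] [0.6935 0.0852] [0.5546 0.0873] 0.13894083424931694 -0.014410279145143463 tip past edge mm 38.25920855892673
892 [297. 172.] [0.6304 0.0078] [ 0.4908 -0.0509] 0.15143273310518784 0.3982325007383277 tip past edge mm -30.471187944501878
347 [348. 173.] [ 0.635  -0.1763] [ 0.4918 -0.1986] 0.1449252738052107 0.15449199908500288 tip past edge mm -39.509369708265574
```

The left fork's tip is now about 38 mm out. Next is the right fork.

>>> {"op": "play_rows", "data": {"xyz": [[3,-40,-10],[6,-85,-10],[9,-130,-10],[12,-175,-10],[15,-220,-10],[18,-265,-10],[21.5,-300,-10],[21.5,-312,0],[21.5,-312,30],[21.5,-312,40]], "rot": [[0,0,-0.04],[0,0,-0.08],[0,0,-0.12],[0,0,-0.16],[0,0,-0.2],[0,0,-0.24],[0,0,-0.28],[0,0,-0.28],[0,0,-0.28],[0,0,-0.28]], "grip": [0,0,0,0,0,0,0,0,0,0]}}

```text
time_s: 6.75
eef_pos: [0.4635, -0.2016, 0.0709]
eef_rot: [-0.002, -0.078, 0.997, 0.002]
wrist_force: [-0.6, 0.1, 0.3]
opening: -0.0
grasp_force: 0.0
```

```bash
python3 look.py m5
```

```text
6.75 [ 0.4635 -0.2016  0.0709] [-0.0017 -0.0783  0.9969  0.0016] [-0.5879  0.1409  0.3123]
325 [262. 156.] [0.6907 0.0826] [0.5514 0.1003] 0.14038186969350902 -0.12600974369205623 tip past edge mm 35.22788691493916
944 [299. 171.] [ 0.6361 -0.0041] [ 0.4898 -0.0544] 0.15473939942536907 0.3309419258101834 tip past edge mm -25.622600499721983
93 [345. 156.] [ 0.635  -0.1778] [ 0.585  -0.1822] 0.05015030969959619 0.08761556436681664 tip past edge mm -39.67871315434157
```

View pics/m5.png

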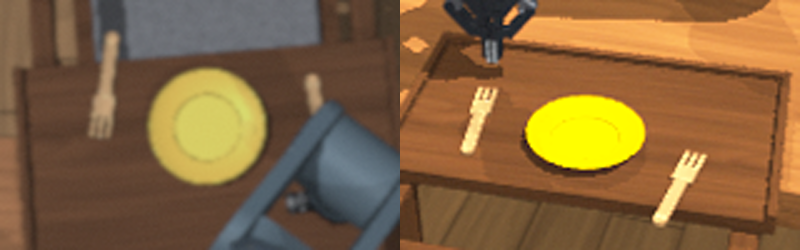

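The left fork is fully in view, lying flat and pointing out. The fingers are behind and above the right fork's tines, so I'll lower them and push.

>>> {"op": "play_rows", "data": {"xyz": [[0,-1.5,15],[0,-1.5,25],[0,-1.5,27],[-12,-1.5,27],[-24,-1.5,27],[-37,-1.5,27],[-50,-1.5,27],[-62,-1.5,27],[-71,-1.5,27],[-77,-1.5,27]], "rot": [[0,0,0],[0,0,0],[0,0,0],[0,0,0],[0,0,0],[0,0,0],[0,0,0],[0,0,0],[0,0,0],[0,0,0]], "grip": [0,0,0,0,0,0,0,0,0,0]}}

```text
time_s: 8.1
eef_pos: [0.542, -0.1929, 0.0464]
eef_rot: [-0.0, -0.079, 0.997, -0.0]
wrist_force: [-3.0, -0.7, 4.6]
opening: -0.002
grasp_force: 2.6
```

```bash
python3 look.py m6
```

```text
8.1 [ 0.542  -0.1929  0.0464] [-0.0001 -0.0787  0.9969 -0.0001] [-3.0436 -0.6745  4.5778]
326 [262. 156.] [0.6936 0.0823] [0.5514 0.1001] 0.14330449772026588 -0.12466718182636782 tip past edge mm 38.097942172883094
713 [293. 169.] [ 0.6498 -0.0302] [0.4989 0.0087] 0.1558084015541164 -0.2521585966211215 tip past edge mm -13.893473998359163
```

View pics/m6.png

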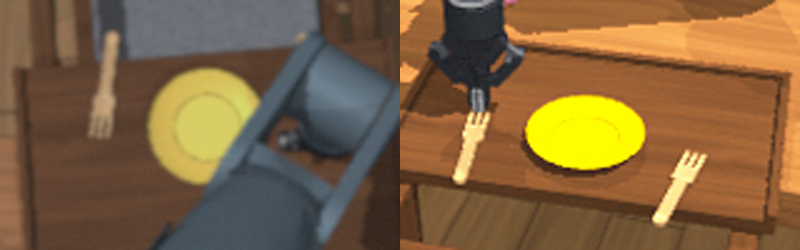

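```bash
python3 - <<'E'
from h import *
from bench import vision
np.set_printoptions(precision=4,suppress=True)
t=load('top0');s=load('scene0')
print('scene tips B,A',plane(s,[[250+59/2.5,180+183/2.5],[250+259/2.5,180+223/2.5]],.028))
print('scene tine ends B centre, A centre',plane(s,[[250+80/2.5,180+113/2.5],[250+292/2.5,180+153/2.5]],.028))
print('top B tip',plane(t,[220+300/2.5,120+35/2.5],.028))
c=vision.camera('scene');cv2.imwrite('pics/m7.png',cv2.resize(c['color'][200:270,255:325,::-1],(560,560),interpolation=cv2.INTER_CUBIC))
E
```

```text
scene tips B,A [[ 0.6949 -0.1611  0.028 ]
 [ 0.695   0.0854  0.028 ]]
scene tine ends B centre, A centre [[ 0.5562 -0.1863  0.028 ]
 [ 0.5587  0.0962  0.028 ]]
top B tip [[ 0.6844 -0.1643  0.028 ]]
```

View pics/m7.png

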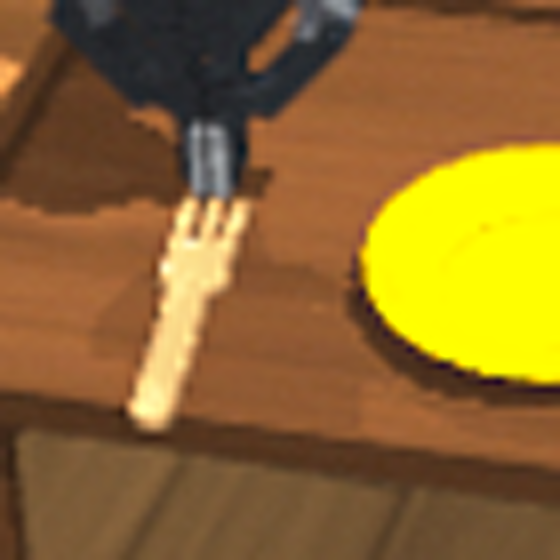

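The fingers are still behind the tines (contact at (215,195)) and the tip is about 17 mm out. The tips are slightly high, though, so I'll back off, drop 2 mm, then push on 19 mm and retract.

>>> {"op": "play_rows", "data": {"xyz": [[8,0,0],[10,0,2],[10,0,2.5],[1,0,2.5],[-6,0,2.5],[-13,0,2.5],[-19,0,2.5],[-19,0,2.5],[-5,0,2],[5,0,-40]], "rot": [[0,0,0],[0,0,0],[0,0,0],[0,0,0],[0,0,0],[0,0,0],[0,0,0],[0,0,0],[0,0,0],[0,0,0]], "grip": [0,0,0,0,0,0,0,0,0,0]}}

```text
time_s: 9.5
eef_pos: [0.5324, -0.1921, 0.0831]
eef_rot: [-0.004, -0.078, 0.997, 0.003]
wrist_force: [1.0, 0.5, 0.2]
opening: -0.001
grasp_force: 0.0
```

>>> {"op": "play_rows", "data": {"xyz": [[30,0,-60],[80,0,-110],[130,0,-120],[180,0,-120],[180,50,-120],[180,100,-120],[180,150,-120],[180,150,-120],[180,150,-120],[180,150,-120]], "rot": [[0,0,0],[0,0,0],[0,0,0],[0,0,0],[0,0,0],[0,0,0],[0,0,0],[0,0,0],[0,0,0],[0,0,0]], "grip": [0,0,0,0,0,0,0,0,0,0]}}

```text
time_s: 10.75
eef_pos: [0.3353, -0.0746, 0.2063]
eef_rot: [0.0, -0.078, 0.997, -0.0]
wrist_force: [0.2, -0.3, -0.4]
opening: -0.002
grasp_force: 0.0
```

```bash
python3 look.py m8
```

```text
10.75 [ 0.3353 -0.0746  0.2063] [ 0.     -0.0778  0.997  -0.0002] [ 0.1569 -0.2588 -0.365 ]
313 [344. 150.] [ 0.7085 -0.1622] [ 0.5702 -0.1865] 0.14043217989668388 0.17404570442563827 tip past edge mm 34.835537812397455
297 [261. 156.] [0.6906 0.0822] [0.5531 0.1009] 0.13880781269566542 -0.13475624606409586 tip past edge mm 35.18721669198233
872 [295. 172.] [0.6362 0.0006] [ 0.4856 -0.0348] 0.15462921037971733 0.23103904294962208 tip past edge mm -25.235823760780374
```

View pics/m8.png

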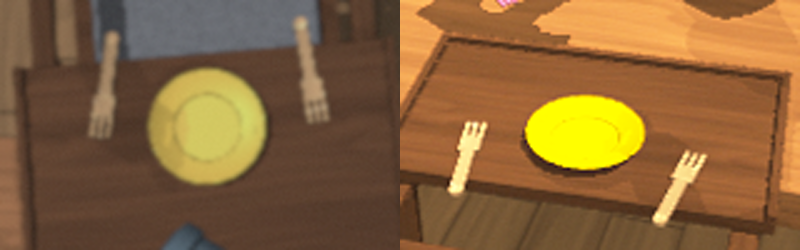

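```bash
python3 - <<'E'
from h import *
from bench import vision
np.set_printoptions(precision=4,suppress=True)
n=np.array([np.cos(.0745),np.sin(.0745)])
for name in('top','scene'):
    cs=[vision.camera(name) for _ in range(5)];c=cs[0]
    D=np.median([k['depth'] for k in cs],0);K,T=c['camera_matrix'],c['extrinsics']
    v,u=np.mgrid[:400,:640];P=(np.stack([(u-K[0,2])/K[0,0]*D,(v-K[1,2])/K[1,1]*D,D],-1))@T[:3,:3].T+T[:3,3]
    col=np.mean([k['color'] for k in cs],0).astype(np.uint8)
    pts=[]
    # sub-pixel edge: walk outward on the z=.022 plane by reprojection, find where depth height leaves the face
    for y in[.15,.13,.04,.0,-.05,-.1,-.13,-.21,-.23]:
        for x in np.arange(.62,.72,.0005):
            q=(np.linalg.inv(T)@[x,y,.022,1])[:3];p=K@q/q[2]
            if P[int(round(p[1])),int(round(p[0])),2]<(.005): pts.append((x,y));break
    pts=np.array(pts);f=np.polyfit(pts[:,1],pts[:,0],1);print(name,'edge fit',f,'resid',(pts[:,0]-np.polyval(f,pts[:,1]))*1e3)
    g=cv2.cvtColor(col,cv2.COLOR_RGB2HSV);print('bright extents:')
    for (m,a) in(((.622,.0915),-.13),((.639,-.1743),.17)):
        d=np.array([np.cos(a),np.sin(a)]);r=np.arange(-.09,.09,.001);val=[]
        for t in r:
            xy=np.array(m)+t*d;q=(np.linalg.inv(T)@[*xy,.028,1])[:3];p=K@q/q[2]
            val.append(cv2.getRectSubPix(col,(1,1),(float(p[0]),float(p[1])))[0,0].astype(int))
        val=np.array(val);b=val[:,0];print(a,[ (int(round(r[i]*1000)),*val[i]) for i in range(145,180,2)])
E
```

```text
top edge fit [-0.0777  0.6617] resid [ 0.4387 -1.115   0.8934  0.786  -0.0982 -0.9825 -0.313  -0.5278  0.9185]
bright extents:
-0.13 [(55, np.int64(171), np.int64(142), np.int64(107)), (57, np.int64(175), np.int64(144), np.int64(109)), (59, np.int64(177), np.int64(146), np.int64(111)), (61, np.int64(177), np.int64(146), np.int64(110)), (63, np.int64(175), np.int64(144), np.int64(109)), (65, np.int64(171), np.int64(141), np.int64(107)), (67, np.int64(160), np.int64(132), np.int64(102)), (69, np.int64(145), np.int64(121), np.int64(96)), (71, np.int64(120), np.int64(102), np.int64(86)), (73, np.int64(96), np.int64(86), np.int64(78)), (75, np.int64(76), np.int64(73), np.int64(71)), (77, np.int64(68), np.int64(68), np.int64(69)), (79, np.int64(63), np.int64(65), np.int64(69)), (81, np.int64(64), np.int64(65), np.int64(69)), (83, np.int64(64), np.int64(65), np.int64(69)), (85, np.int64(63), np.int64(65), np.int64(69)), (87, np.int64(63), np.int64(64), np.int64(68)), (89, np.int64(63), np.int64(64), np.int64(67))]
0.17 [(55, np.int64(183), np.int64(158), np.int64(121)), (57, np.int64(189), 
[... 2100 characters left out ...]
3, np.int64(255), np.int64(249), np.int64(177)), (65, np.int64(255), np.int64(249), np.int64(176)), (67, np.int64(255), np.int64(248), np.int64(172)), (69, np.int64(255), np.int64(246), np.int64(165)), (71, np.int64(252), np.int64(238), np.int64(154)), (73, np.int64(237), np.int64(204), np.int64(131)), (75, np.int64(222), np.int64(168), np.int64(106)), (77, np.int64(195), np.int64(146), np.int64(92)), (79, np.int64(164), np.int64(123), np.int64(78)), (81, np.int64(142), np.int64(106), np.int64(67)), (83, np.int64(128), np.int64(94), np.int64(59)), (85, np.int64(121), np.int64(89), np.int64(55)), (87, np.int64(122), np.int64(90), np.int64(55)), (89, np.int64(123), np.int64(91), np.int64(55))]
```

Both tips measure about 36 to 37 mm past the edge, with about 2 mm uncertainty. That is inside the 30 to 50 mm window, with the forks flat and the arm clear, so I'm handing in.

```bash
python3 -c "
from bench import ctrl
print(ctrl.hand_in())"
```

```text
the job is handed in; nothing more can be done
None
```

I slid both forks to the open edge and handed the job in at about 11 s of the 48 s; their handle tips measure about 36–37 mm past the edge, both forks lie flat and point nearly straight out, and the arm touched no other object.

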